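Pop the battery hatch of the work lamp

TASK

The cordless work lamp on the roofer's bench needs its battery changed: with a fingertip, press the ribbed yellow pad on its battery hatch once, right in until it stops, and let go so that the hatch pops up. Draw your hand well clear and watch for two seconds that the hatch stays open by itself; do not push it down again. Do not grasp, lift or shove the lamp, do not press its red power button, and leave the slate, divider, copper hook and stake where they lie.

Things in the scene. Friction and masses are not known exactly. Their poses are not given: they have to be found in the camera images.
- lamp: Cordless LED work lamp (2.4 kg, loose) lying face down on four black rubber bumpers, turned any way round. Housing 170 (x) by 230 mm (y), top at 52 mm, bumpers to 58, fins to 64. On its middle the black battery bay, 128 (x) by 108 mm, rim at 90 mm, closed by the grey hatch. A dark tube stand, 34 mm up, runs round it out to +137 mm in x and 135 mm in y. Origin: centre of the underside; z up.
- lamp_mid (a point): Middle of the lamp's housing, 50 mm above the bench.
- hatch (a joint): Hatch hinge, rad: 0 latched shut, negative pressed in (hard stop at -0.057, pad 5 to 6 mm lower), 0.65 popped open. Press-to-release latch: pressed in beyond -0.035 and let go, its spring lifts it to the 0.65 stop in about a second and holds it there; pressed less, it stays latched. The pad takes about 2 N until the stop. Once it has popped, leave it: it is not to be pressed again.
- latch_pad (a point): Centre of the top of the ribbed yellow pad (2 mm proud) at the free edge of the hatch; moves with it. Shut: 101 mm above the bench, 36 mm from the lamp's middle towards lamp -x. The hatch is a stiff plug lid 108 (x) by 92 by 16 mm, top at 99 mm, 9 mm proud of the bay's rim, its free edge 16 mm past the pad's centre. Popped, the pad is about 58 mm higher, the free edge 165 mm above the bench.
- hatch_hinge (a point): Middle of the hatch's hinge axis, which runs along the lamp's y, 60 mm from the middle of the lamp towards its +x and 93 mm above the bench.
- power (a joint): Travel of the lamp's red power button, m: 0 untouched, 0.004 fully pressed (4 N).
- power_top (a point): Top of the red round power button (18 mm across, in a black rubber collar), on the housing at the lamp's (-66 mm, +66 mm) corner, 68 mm above the bench.
- slate: Loose cracked roofing slate, 300 by 180 by 7 mm, lying flat. Origin: centre of the underside, x along its length.
- divider: Loose brass spring divider lying flat beside the lamp, 180 mm long (x, points to +x), 44 mm wide, 10 mm high. Origin on the bench near its middle.
- hook: Loose tarnished copper slate hook, 4 mm wire, 94 mm long (x), 28 mm wide, lying flat beside the lamp. Origin on the bench near its middle.
- stake: Loose steel slater's stake (T-shaped break iron) lying flat to the left of the lamp, blade 320 mm along its y, 34 mm wide, 9 mm high, with a spike reaching 65 mm to its -x. Origin under the middle of the blade.
- reclaim_board: Fixed sloping chestnut sorting board, 460 mm long (x) by 330 mm wide, up to 190 mm above the bench at its end nearest the robot, falling towards +x to a galvanized chute and an enamel bowl (bowl centre 425 mm along +x). Not part of the job. Origin at bench height under its middle.
- press_pad: The ribbed yellow press pad itself, fixed on the hatch: 26 mm along the lamp's x, 44 mm along y, 2 mm thick. Origin: centre of its underside.

How it is judged:
By the outcome, as a careful person would: the job done as asked, in the order asked, and still so for the second after the job is handed in, with the robot touching nothing.
It also fails if it takes over 30 s, if anything falls off the work surface, if the arm or the gripper's body presses on something with over 40 N, if the wrist force passes 120 N, or if a joint passes its speed limit or range.

ROBOT

A 6-joint arm with a two-finger parallel gripper is mounted at the origin on the work surface. World frame = base frame: x ahead of the robot, y to its left, z up, the work surface at z = 0. Lengths are in m, angles in rad, forces in N, time in s.
With the tool pointing down it reaches from about 0.3 to 0.875 m from the base axis. Payload 6.4 kg.
Tool frame: the origin (TCP) lies at the very end of the fingers, on their centre line; the grasp point (between the pads) lies 19 mm behind it (env.pinch_z is the distance from the TCP to the grasp point, in m); z points along the fingers, y is the line along which they close (so a half turn about z gives the same grasp; the last joint's range is limited). The gripper opens to 85 mm and grips with 20 to 120 N. Pads are 22 mm wide; open, the fingers measure 114 mm over their backs; the gripper's body (76 mm by 85 mm) begins 54 mm behind the grasp point. The pads swing forward as they close: fully open they stand 13 mm farther back than shut.
Start: joints at [-1.366, 0.181, 1.607, -0, 1.354, -0.206], TCP at [0.23, -0.527, 0.231] pointing down, gripper open.
Joint ranges: [-2.99, 2.99], [-0.89, 2.07], [0.3, 2.58], [-1.14, 4.28], [0, 2.63], [-3.12, 3.12]. Speed limits (rad/s): [2.57, 2.57, 3.01, 3.14, 3.14, 3.14].

INTERFACE

Orientations are given as a unit quaternion [x, y, z, w].
In Python, from plant import env gives the robot as it stands. The module is installed in compiled form; this text tells all that it offers. Calls block until the motion is done:
- env.goto(position, orientation): joint-space move of the TCP to a pose.
- env.move_linear(position, velocity=0.15, attitude=None, contact_N=None): straight line of the TCP; attitude=None keeps the orientation; velocity is the mean speed in m/s. With contact_N (N) it stops when the force on the tool has changed by that much, and returns True; else False.
- env.set_joints(angles): joint-space move.
- env.move_gripper(opening, squeeze=None): finger opening in m; squeeze is the grip in N (None keeps the last); returns when the fingers have stopped.
- env.dwell(seconds).
- env.ik(position, orientation): joint angles nearest the present ones, or None.
- env.get_obs(): the state.
- env.camera(name): name is "scene" or "top"; returns the picture (400x640x3 uint8, blue, green, red); there is no depth.
- env.camera_params(name): a dict with "fx", "fy", "cx", "cy" (pixels), "eye" and "attitude" of the camera in the world. Camera axes: x right, y down, z forward; pixel columns grow to the right and rows downward; lengths in m; the calibration is good to about 2 mm. A picture is of the moment at which its call begins. camera_params takes no time and is no camera call.
A pose or a line that the arm cannot do raises env.MotionError and nothing moves.
- env.finish_job(): hands the job in; it is judged then, once.
Trained networks look in the newest picture that a camera, given by its name, has taken for a name from the list of things; names that differ only in an ending like _2 or _b are one class to them, and where a whole thing is asked for, a point or a joint stands for the part that bears it (a point fixed in the world has none). Each returns a list of dicts, best first, with "score" (0 to 1); they miss things now and then, are a little off and sometimes report something else, mostly with a low value. They report only what shows in the picture. A call takes as long as a camera call.
- env.find_in(name, camera): "centre" ([column, row] in pixels, amid what is visible of it).
The state is a dict: "time": time; "joint_positions": joint angles; "joint_velocities": joint speeds; "joint_torque": joint torques, N m; "position": TCP position; "ee_rot": TCP orientation; "ft_force": force on the tool from outside, world axes, zero at the start; "wrist_torque": the same for the moment, N m; "gripper_width": finger opening in m; "grasp_force": force on a finger pad.
Only numpy, scipy, OpenCV 4.12 (cv2) and the standard library are available. Lean on these libraries where they do the work, as an engineer would, in place of code of your own. Each camera call takes 0.05 s, during which the arm holds its last target. There are 200 camera calls.

## Working session

There is one attempt and no reset: what is moved stays moved. The work goes in short steps, each a Python script; the robot and the scene stay as the last script left them, time stands still between calls to the robot, and variables do not carry over. Pictures are saved under pics/ and viewed, at most 10 in all, crops included, and the job is handed in when it is done.

```bash
mkdir -p pics
cat > h.py <<'E'
import numpy as np, cv2
from plant import env
from scipy.spatial.transform import Rotation as R
def ray(cam,px):
    p=env.camera_params(cam); a=np.array(p["attitude"])
    M=a if a.shape==(3,3) else R.from_quat(a).as_matrix()
    return np.array(p["eye"]), M@np.array([(px[0]-p["cx"])/p["fx"],(px[1]-p["cy"])/p["fy"],1])
def at(cam,px,z):
    e,d=ray(cam,px); return e+d*(z-e[2])/d[2]
E
python3 - <<'E'
from h import *
for c in("top","scene"):
    cv2.imwrite(f"pics/{c}1.png",env.camera(c)); print(c,env.camera_params(c))
    for n,z in(("latch_pad",.101),("press_pad",.1),("power_top",.068),("lamp",.05),("hatch",.09),("hatch_hinge",.093)):
        for f in env.find_in(n,c)[:2]: print(n,f["centre"],f["score"],at(c,f["centre"],z).round(4))
print(env.get_obs()["time"])
E
```

```text
top {'fx': 460.0848048300948, 'fy': 460.0848048300948, 'cx': 315.640724837242, 'cy': 193.36195645839766, 'eye': array([ 0.29846846, -0.01251884,  1.48030647]), 'attitude': array([-0.67708908,  0.72785639, -0.07989075,  0.07343649])}
latch_pad [352.9, 188.3] 0.45 [ 0.61   -0.1519  0.101 ]
press_pad [339.1, 187.1] 0.51 [ 0.617  -0.1099  0.1   ]
power_top [335.1, 187.5] 0.23 [ 0.624  -0.0995  0.068 ]
lamp [350.2, 192.5] 0.89 [ 0.6084 -0.1472  0.05  ]
hatch [352.7, 188.9] 0.91 [ 0.6106 -0.1522  0.09  ]
hatch_hinge [353.8, 190.6] 0.6 [ 0.6043 -0.1548  0.093 ]
scene {'fx': 398.57843135610153, 'fy': 398.57843135610153, 'cx': 328.26458924540367, 'cy': 193.19765132842406, 'eye': array([1.31560191, 0.07066528, 1.24269392]), 'attitude': array([ 0.6411805 ,  0.71695822, -0.20376456, -0.18258826])}
latch_pad [472.0, 175.5] 0.61 [0.486  0.4796 0.101 ]
press_pad [301.5, 193.0] 0.58 [ 0.6219 -0.0971  0.1   ]
lamp [285.7, 202.8] 0.9 [ 0.6372 -0.1531  0.05  ]
hatch [284.3, 191.7] 0.92 [ 0.6172 -0.1576  0.09  ]
hatch_hinge [287.5, 190.4] 0.63 [ 0.6126 -0.1471  0.093 ]
0.7
```

View pics/top1.png

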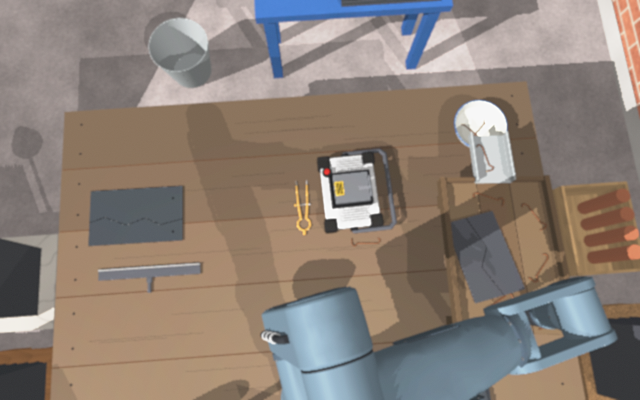

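View pics/scene1.png

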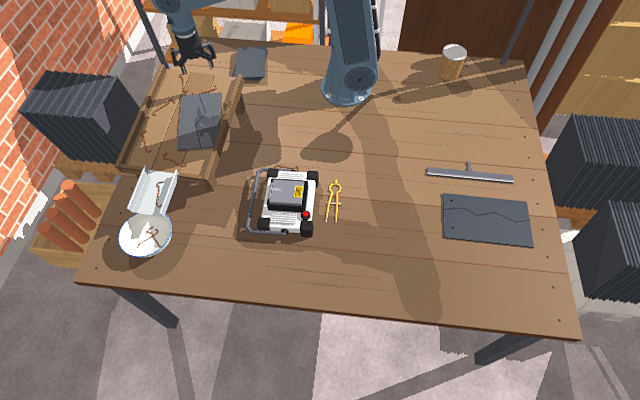

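Top view: lamp around (350,190), yellow pad (339,188), red button (326,172). Scene: pad (299,191), button (305,214). The detections of press_pad agree, and lamp -x points towards world +y. Next I'll take colour centroids and enlarged crops.

Run:
```python
from h import *
ims=[]
for c,(u,v) in(("top",(355,190)),("scene",(285,200))):
    im=cv2.imread(f"pics/{c}1.png"); x0,y0=u-45,v-50; k=im[y0:y0+100,x0:x0+90]
    ims.append(cv2.resize(k,(400,444),interpolation=cv2.INTER_CUBIC))
    h=cv2.cvtColor(k,cv2.COLOR_BGR2HSV)
    for n,m,z in(("pad",cv2.inRange(h,(20,150,120),(35,255,255)),.101),("red",cv2.inRange(h,(0,190,120),(6,255,255))|cv2.inRange(h,(174,190,120),(180,255,255)),.068)):
        N,L,S,C=cv2.connectedComponentsWithStats(m)
        for i in range(1,N):
            if S[i,4]>8: p=C[i]+[x0,y0]; print(c,n,S[i,4],p.round(1),at(c,p,z).round(4))
cv2.imwrite("pics/crop.png",np.hstack(ims))
```

```text
top pad 90 [339. 188.] [ 0.6141 -0.1093  0.101 ]
top red 18 [326.6 171.1] [ 0.6793 -0.0767  0.068 ]
scene pad 77 [297.8 191.1] [ 0.6164 -0.1105  0.101 ]
scene pad 11 [328.5 203.3] [ 0.6522 -0.002   0.101 ]
scene red 24 [305.1 213.3] [ 0.6807 -0.078   0.068 ]
```

View pics/crop.png

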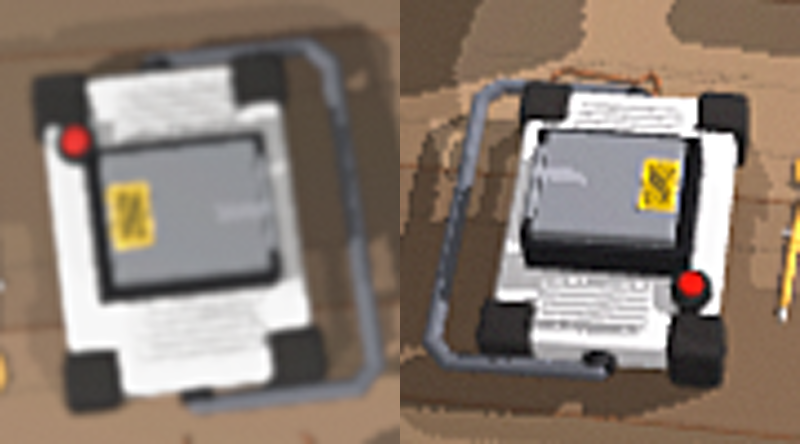

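The crops show the ribbed pad at the free edge of the hatch. Both cameras agree on its position, about (0.615, -0.110), with lamp y roughly along world +x. I'll close the fingers, line their width up with the pad and press.

Run:
```python
from h import *
P=np.array([.6153,-.1099]); o=env.get_obs(); p=o["position"]
env.move_gripper(0.0)
env.move_linear([p[0],p[1],.33],velocity=.25)
a=np.radians(2); yv=np.array([np.cos(a),np.sin(a),0]); best=None
for s in(1,-1):
    y=s*yv; z=np.array([0,0,-1.]); q=R.from_matrix(np.c_[np.cross(y,z),y,z]).as_quat()
    j=env.ik([*P,.25],q)
    if j is not None:
        d=abs(j-np.array(env.get_obs()["joint_positions"])).max(); print(s,np.round(j,2),d)
        if best is None or d<best[0]: best=(d,q)
env.goto([*P,.25],best[1]); 
env.move_linear([*P,.125],velocity=.12); env.dwell(.3)
o=env.get_obs(); print(o["time"],o["position"],o["ft_force"],o["gripper_width"])
cv2.imwrite("pics/t2.png",cv2.resize(env.camera("top")[130:250,270:430],(640,480)))
cv2.imwrite("pics/s2.png",cv2.resize(env.camera("scene")[130:250,220:380],(640,480)))
```

```text
1 [-0.37  0.28  1.45 -0.    1.41 -0.4 ] 0.9999532979037693
-1 [-0.37  0.28  1.45 -0.    1.41  2.74] 2.9466123037182084
5.5667 [ 0.61555088 -0.10996812  0.12552036] [-0.08163046 -1.17005526 -0.50754399] -0.0001156250983696438
```

View pics/s2.png

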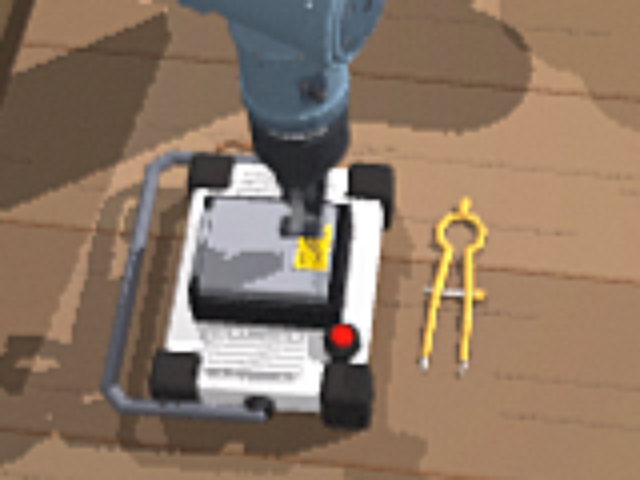

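The fingertip shows at crop (300,233), just up-left of the pad centre (311,244). I'll check whether the projection of the TCP explains that offset.

Run:
```python
from h import *
p=env.camera_params("scene"); M=R.from_quat(p["attitude"]).as_matrix()
for X in([.6155,-.11,.1255],[.6155,-.11,.101],[.626,-.11,.1255],[.605,-.11,.1255],[.6155,-.099,.1255],[.6155,-.121,.1255]):
    c=M.T@(np.array(X)-p["eye"]); u=c[:2]/c[2]*p["fx"]+[p["cx"],p["cy"]]; print(X,((u-[220,130])*4).round(0))
```

```text
[0.6155, -0.11, 0.1255] [310. 228.]
[0.6155, -0.11, 0.101] [312. 244.]
[0.626, -0.11, 0.1255] [308. 239.]
[0.605, -0.11, 0.1255] [312. 217.]
[0.6155, -0.099, 0.1255] [323. 229.]
[0.6155, -0.121, 0.1255] [297. 227.]
```

View pics/t2.png

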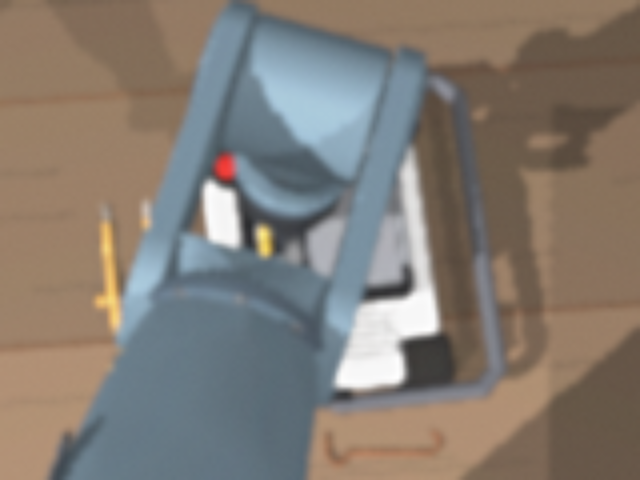

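The top view shows a sliver of pad at crop (265,240), left of the finger. Both cameras suggest the tip sits about 4–6 mm towards -y. I'll shift it +4 mm in y, which is safe either way, then press until the stop, release and watch.

Run:
```python
from h import *
x,y=.6145,-.1059
env.move_linear([x,y,.125],velocity=.05); env.dwell(.2)
f0=np.array(env.get_obs()["ft_force"])
r=env.move_linear([x,y,.0905],velocity=.015,contact_N=12)
o=env.get_obs(); print(r,o["time"],o["position"],o["ft_force"]-f0)
env.dwell(.15); o=env.get_obs(); print(o["position"],o["ft_force"]-f0)
if r and o["position"][2]<.0985:
    env.move_linear([x,y,.27],velocity=.3)
    env.move_linear([x-.15,y-.0,.36],velocity=.25)
    env.dwell(.3)
    cv2.imwrite("pics/s3.png",cv2.resize(env.camera("scene")[130:250,220:380],(640,480)))
    print(env.find_in("press_pad","scene")[:2],env.get_obs()["time"])
```

```text
True 7.9583 [ 0.61462128 -0.105586    0.09503493] [-2.48730365  0.87950577  6.43512878]
[ 0.61459224 -0.10556954  0.09505541] [-2.77787002  1.43446773  6.4016098 ]
[{'centre': [294.7, 183.4], 'score': 0.38}] 10.0917
```

View pics/s3.png

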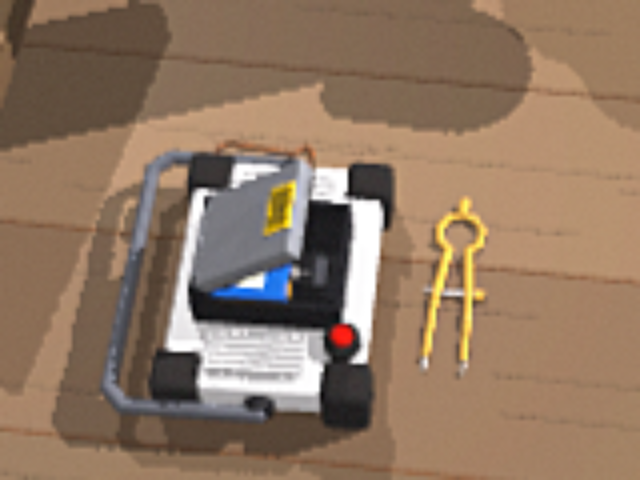

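The hatch has popped open: the pad is now at crop (281,207), the blue battery is visible, and the lamp and the other items are unmoved. I'll watch it for two seconds and check again.

Run:
```python
from h import *
env.dwell(2.3)
cv2.imwrite("pics/s4.png",cv2.resize(env.camera("scene")[130:250,220:380],(640,480)))
d=cv2.absdiff(cv2.imread("pics/s3.png"),cv2.imread("pics/s4.png"))
print(d.max(),d.mean(),env.get_obs()["time"])
```

```text
43 0.9965353732638889 12.4417
```

View pics/s4.png

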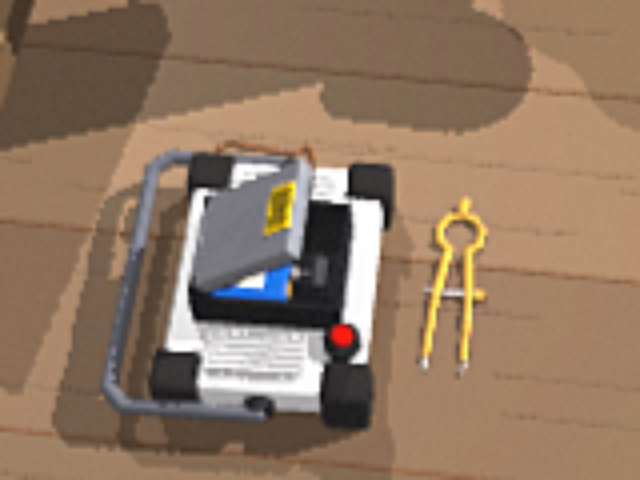

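The picture is unchanged after 2.3 s: the hatch stays open, with the pad still at crop (281,207).

```bash
python3 -c "
from plant import env
print(env.finish_job())"
```

```text
the job is handed in; nothing more can be done
None
```

I pressed the yellow pad once to its stop and let go; the hatch popped up and was still open after more than two seconds with the hand drawn clear, the red button was not touched, nothing else was touched, and the job is handed in at about 12.5 s.

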